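# Re-aim a clamped inspection camera at the blue-lidded sample tub

### The job

The little inspection camera on the lab bench is clamped looking the wrong way. Back off its clamp screw by about 60 degrees (anticlockwise seen from above, no more than about a quarter turn), swivel the camera until its lens looks straight at the tub with the blue lid, then turn the screw fully tight again and let go, leaving that tub where it stands.

Things in the scene. Friction and masses are not known exactly. Their poses are not given: they have to be found in the camera images.
- clamp_screw (a joint): turn of the clamp screw's knob, rad: 0 = fully tight (hard stop; it starts there), growing anticlockwise seen from above. Below 0.3 the blue claw grips the camera's flange firmly (do not force it); it is wholly free from 0.6 on. The knob stays where it is left and takes up to 0.4 N m to turn.
- knob_grip (a point): black bar knob on the clamp screw's upright axis, behind the camera: bar 46 mm long (x axis), 13 wide (y), 30 high (z up), a small white mark on its top near the +x end. The point is on the axis, half-way up the bar, 79 mm above the bench. When the screw is tight the bar's +x points at the camera's pivot, 80 mm from the knob's axis.
- camera_grip (a point): mid-width, half-way up the camera: white/grey box 95 mm long (x axis; lens at +x), 36 wide (y), 38 high (z up), black lens 26 mm, orange line on top. The point is 71 mm above the bench, 45 mm ahead of the upright pivot axis (at x = -45 here), 40 behind the box's front. Its round flange sits in a shallow seat (1 to 2 mm play) under the claw; loose, it turns with under 0.2 N m and stays put.
- blue_tub (a point): centre (40 mm above the bench) of the round white sample tub with the blue lid, 66 mm in diameter and 80 mm tall, loose, standing about 200 mm from the camera's pivot. Two like tubs with a pink and a green lid stand beside it; the order varies.

How it is judged:
By the outcome, as a careful person would: the job done as asked, in the order asked, and still so for the second after the job is handed in, with the robot touching nothing.
It also fails if it takes over 58 s, if anything falls off the work surface, if the arm or the gripper's body presses on something with over 40 N, if the wrist force passes 120 N, or if a joint passes its speed limit or range.

### The arm

A 6-joint arm with a two-finger parallel gripper is mounted at the origin on the work surface. World frame = base frame: x ahead of the robot, y to its left, z up, the work surface at z = 0. Lengths are in mm, angles in rad, forces in N, time in s.
With the tool pointing down it reaches from about 275 to 750 mm from the base axis. Payload 10.2 kg.
Tool frame: the origin (TCP) lies at the very end of the fingers, on their centre line; the grasp point (between the pads) lies 19 mm behind it; z points along the fingers, y is the line along which they close (so a half turn about z gives the same grasp; the last joint's range is limited). The gripper opens to 85 mm and grips with 20 to 120 N. Pads are 22 mm wide; open, the fingers measure 114 mm over their backs; the gripper's body (76 mm by 85 mm) begins 54 mm behind the grasp point. The pads swing forward as they close: fully open they stand 13 mm farther back than shut.
Start: joints at [0.915, 0.313, 1.498, -0, 1.331, -0.223], TCP at [220.205, 476.593, 231.294] pointing down, gripper open.
Joint ranges: [-2.94, 2.94], [-0.97, 2.17], [0.19, 2.56], [-1.23, 4.37], [0.02, 3.11], [-2.88, 2.88]. Speed limits (rad/s): [2.39, 2.39, 3.01, 3.14, 3.14, 3.14].

### API

Orientations are given as a unit quaternion [w, x, y, z].
In Python, from rig import ctrl gives the robot as it stands.
- The arm moves only by the shell command python3 -m inch 'ROWS' [OPENING] [FORCE]. ROWS is text: rows parted by semicolons, each of 6 numbers parted by spaces: the shift along the tool's x, y, z in mm, then the turn, a rotation vector about the tool's x, y, z in units of 6 degrees (1.0 is 6 degrees). A call has exactly 10 rows; each row shifts and turns the commanded pose from where the row before left it, along the tool's axes as they then stand; what a row does not reach is not made up. A row lasts 1/12 s, in which the tool goes at most 41.7 mm and 7.16 degrees, less where a joint would pass 70% of its speed; a pose out of reach is approached as far as the arm can. A call with a gripper value outside its range is refused whole. OPENING is the opening, from 0 (shut) to 1 (fully open), set as the call begins (- or left out, the last holds). The fingers move at their own pace and stop on an object; FORCE is the grip in N (left out, the last holds). Time passes only in rows, so rows that do not move let the fingers close, or fill a call up. It gives the time, the measured TCP pose, the force, the opening and the grip force at its end, in the units of the state.
- ctrl.sense(): the state, without advancing time (a new reading comes with each control period).
- ctrl.capture(name): name is "scene" or "top" or "wrist"; returns a dict with "image" (384x512x3 uint8, red, green, blue), "intrinsics" (3x3 intrinsics, pixels), "rvec" (rotation vector, rad) and "tvec" (3), from world to camera coordinates, as OpenCV has them. Camera axes: x right, y down, z forward; pixel columns grow to the right and rows downward; lengths in mm; the calibration is good to about 2 mm. The wrist camera is an equidistant fisheye: a pixel r from the principal point sees the ray r / f radians off the axis. A picture is of the moment at which its call begins. There is no depth.
- ctrl.finish_job(): hands the job in; it is judged then, once.
The state is a dict: "time_s": time; "joints": joint angles; "dq": joint speeds; "tau": joint torques, N m; "eef_pos": TCP position; "ee_rot": TCP orientation; "force": force on the tool from outside, world axes, zero at the start; "wrist_torque": the same for the moment, N m; "grip_width": opening from 0.0 (shut) to 1.0 (fully open); "grip_force": force on a finger pad.
Only numpy, scipy, OpenCV 4.12 (cv2) and the standard library are available. Lean on these libraries where they do the work, as an engineer would, in place of code of your own. Each camera call takes 0.05 s, during which the arm holds its last target. There are 200 camera calls.

## Working session

There is one attempt and no reset: what is moved stays moved. The work goes in short steps, Python scripts to look and compute and a shell command to move; the robot and the scene stay as the last step left them, time stands still between calls to the robot, and variables do not carry over. Pictures are saved under pics/ and viewed, at most 10 in all, crops included, and the job is handed in when it is done.

```bash
ls; mkdir -p pics; python3 - <<'E'
from rig import ctrl
import cv2,numpy as np,pickle
d={}
for n in("scene","top"):
    c=ctrl.capture(n);d[n]=c;cv2.imwrite(f"pics/{n}0.png",c["image"][:,:,::-1])
    R=cv2.Rodrigues(np.array(c["rvec"]))[0];print(n,-R.T@np.array(c["tvec"]).ravel(),R[2],c["intrinsics"][0][0])
pickle.dump(d,open("d0.pkl","wb"))
im=np.hstack([cv2.imread("pics/scene0.png"),cv2.imread("pics/top0.png")])
s=ctrl.sense();print(s["time_s"],s["eef_pos"],s["ee_rot"])
E
```

```text
pics
scene [891.89262525 481.323521   773.34051681] [-0.35532563 -0.49496425 -0.79294015] 477.28942855752035
top [482.90514437  52.49903359 798.63759113] [ 0.1429102  -0.02431026 -0.98943706] 412.9667229136794
0.1 [220.0601784  476.41297905 230.79556363] [-2.49811986e-04  2.14694711e-01  9.76681040e-01 -5.13931303e-04]
```

View pics/top0.png

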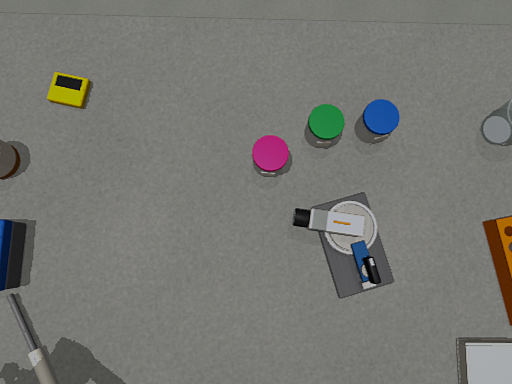

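View pics/scene0.png

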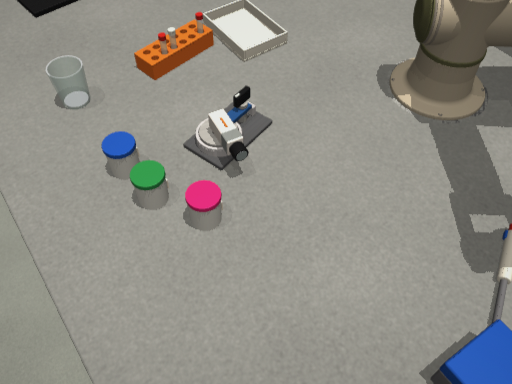

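Top view: blue lid (381,117), green (326,122), pink (270,153), inspection camera with orange line (342,223) and lens at the left (302,218), black knob (372,270) beside the blue claw.

```bash
cat > h.py <<'E'
import cv2,numpy as np
def ray(c,u,v,z):
    R=cv2.Rodrigues(np.array(c["rvec"],float))[0];C=-R.T@np.array(c["tvec"],float).ravel()
    p=cv2.undistortPoints(np.array([[[u,v]]],float),np.array(c["intrinsics"],float),None)[0,0]
    d=R.T@np.array([p[0],p[1],1]);return (C+d*(z-C[2])/d[2])
def comps(m,amin=15):
    n,l,s,ce=cv2.connectedComponentsWithStats(m.astype(np.uint8))
    return [(s[i,4],s[i,:4].tolist(),ce[i],l==i) for i in range(1,n) if s[i,4]>=amin]
def axis(c,m,z):
    ys,xs=np.nonzero(m);P=np.array([ray(c,x,y,z)[:2] for x,y in zip(xs,ys)])
    ctr,size,ang=cv2.minAreaRect(P.astype(np.float32))
    w,V=np.linalg.eigh(np.cov(P.T));return P.mean(0),ctr,size,V[:,1],np.degrees(np.arctan2(V[1,1],V[0,1]))
E
python3 - <<'E'
import pickle
from h import *
d=pickle.load(open("d0.pkl","rb"))
for n in d:
    c=d[n];im=c["image"];hsv=cv2.cvtColor(im,cv2.COLOR_RGB2HSV);H,S,V=[hsv[...,i].astype(int) for i in range(3)]
    for nm,m,z in(("blue",(abs(H-110)<12)&(S>150)&(V>100),80),("orange",(abs(H-14)<7)&(S>120)&(V>130),90),("black",(V<35),94),("white",(V>200)&(S<40),90)):
        for a,b,ce,mm in comps(m,12):
            if a<2500:
                r=axis(c,mm,z);print(n,nm,a,b,ce.round(1),r[0].round(1),np.round(r[1],1),np.round(r[2],1),r[4].round(1))
im=d["top"]["image"][180:310,270:430,::-1];cv2.imwrite("pics/crop.png",cv2.resize(im,None,fx=4.5,fy=4.5,interpolation=cv2.INTER_CUBIC))
E
```

```text
scene blue 100 [228, 109, 18, 12] [235.  113.8] [ 500.8 -132.3] [ 498.6 -135.4] [42.1 22.8] -176.5
scene blue 638 [102, 132, 33, 25] [117.9 143.7] [ 736.9 -194. ] [ 736.3 -194.5] [64.7 62.3] 84.5
scene blue 15 [505, 230, 3, 8] [505.9 233.3] [283.3 376.3] [283.6 376.4] [16.2  2.6] -153.0
scene orange 1089 [134, 19, 79, 47] [172.2  42.9] [ 493.7 -406.3] [ 488.3 -409.4] [190.9  69.5] -169.0
scene orange 16 [221, 118, 6, 9] [223.6 122.4] [ 539.3 -115.9] [ 538.9 -117. ] [25.2  3.3] 80.7
scene black 528 [18, 0, 59, 17] [43.3  5.3] [ 687.8 -723.3] [ 691.8 -711.7] [ 71.4 147.8] 149.1
scene black 27 [416, 29, 7, 11] [418.9  34.7] [ -2.8 -93.8] [ -4.2 -96.4] [40.6 10.8] 53.8
scene black 183 [234, 87, 16, 21] [241.8  96.9] [ 468.6 -154.1] [ 469.3 -155.2] [64.1 24.6] -149.8
scene black 159 [230, 142, 18, 19] [236.7 149. ] [559.9 -38. ] [560.7 -34.9] [33.6 37.1] -145.6
scene white 1476 [203, 0, 84, 50] [244.3  28.2] [ 321.9 -358.5] [ 308.4 -379. ] [182.2 128.3] 91.8
scene white 23 [168, 27, 7, 4] [170.9  28.7] [ 469.7 -457.3] [ 469.1 -457.9] [12.3 14.9] 147.0
scene white 364 [209, 109, 33, 24] [2
[... 585 characters left out ...]
149.9] [ 484.2 -152.8] [44.4 22.9] 178.9
top blue 26 [361, 274, 7, 7] [364.2 277.8] [ 444.9 -156.6] [ 445.  -155.3] [12.8  7.7] 52.7
top orange 398 [496, 217, 16, 60] [505.7 238.5] [ 514.6 -402.8] [ 502.4 -398. ] [ 26.5 101.8] -176.7
top orange 31 [334, 221, 16, 4] [341.6 222.5] [ 538.9 -117. ] [ 538.9 -116.8] [26.4  3.1] 81.2
top black 239 [56, 76, 26, 14] [68.5 82.4] [781.2 366. ] [781.1 366.2] [43.3 18. ] 78.5
top black 190 [293, 209, 17, 18] [301.9 218. ] [545.5 -47.7] [545.9 -47.3] [24.9 30.1] 163.8
top black 751 [6, 223, 20, 66] [ 16.3 255.3] [477.5 429.6] [477.3 429.6] [ 20.5 107.5] 178.7
top black 181 [363, 257, 18, 27] [371.1 270.6] [ 457.8 -164.5] [ 458.7 -165.1] [45.6 18.7] -158.4
```

View pics/crop.png

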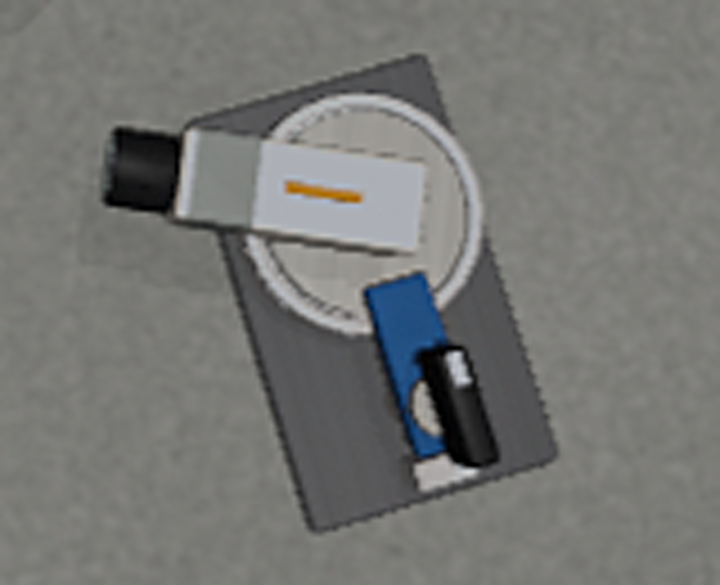

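The crop shows the box rear edge at crop (421,207), front (188,172), ring centre (368,213), white mark (458,368) and the bar's far end about (480,463).

```bash
python3 - <<'E'
import pickle
from h import *
d=pickle.load(open("d0.pkl","rb"));c=d["top"]
P=lambda x,y,z:ray(c,270+x/4.5-.4,180+y/4.5-.4,z)[:2]
r=P(421,207,90);f=P(188,172,90);u=(f-r)/np.linalg.norm(f-r)
print("box",r,f,np.linalg.norm(f-r),np.degrees(np.arctan2(u[1],u[0])),"pivot",r+10*u)
for z in(20,30,40):print("ring",z,P(368,213,z))
print("mark",P(458,368,94))
# top face of knob: far right edge is top edge: right corners
print("knob right edge",P(468,346,94),P(499,457,94))
for q in[(418,348),(466,345),(498,460),(452,468)]:print(P(*q,94),P(*q,64))
# scene knob
im=d["scene"]["image"][80:170,180:280,::-1];cv2.imwrite("pics/crop2.png",cv2.resize(im,None,fx=6,fy=6,interpolation=cv2.INTER_CUBIC))
E
```

```text
box [ 533.93565599 -154.34363953] [546.2834843  -64.66920049] 90.52057159722915 82.15989168034928 pivot [ 535.29974683 -144.4371136 ]
ring 20 [ 536.17850585 -152.21337364]
ring 30 [ 535.49431898 -149.58426339]
ring 40 [ 534.81013211 -146.95515314]
mark [ 473.0795991  -165.54736323]
knob right edge [ 481.32949137 -169.60778358] [ 440.27279126 -180.02642228]
[ 480.39041701 -150.5551394 ] [ 480.2833523  -159.20018653]
[ 481.69576183 -168.85769504] [ 481.64427227 -178.2819749 ]
[ 439.16633161 -179.61114203] [ 437.30414827 -189.49325073]
[ 436.08059219 -162.14964057] [ 434.08703326 -171.28832449]
```

View pics/crop2.png

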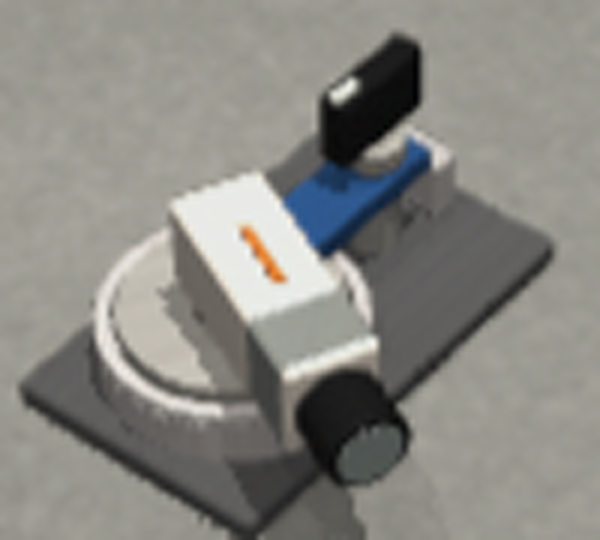

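Scene crop confirms: lens to +y, white mark at bar's camera-side end, bar clear above the claw. Knob ≈ (459,-168.5), bar yaw ≈ 15.5°, pivot ≈ (535.3,-146) (79.5 mm apart, OK), tub (735.5,-195.5) (206 mm, OK).

```bash
cat > plan.py <<'E'
import sys,numpy as np
from scipy.spatial.transform import Rotation as Ro
from rig import ctrl
def plan(tx,ty,tz,yaw,n,pose=None,piv=None):
    """rows (tool axes) for straight line, or arc about piv, to target; yaw = world angle of tool x"""
    s=ctrl.sense();p=np.array(s["eef_pos"]);q=np.array(s["ee_rot"]);R=Ro.from_quat(np.r_[q[1:],q[0]]).as_matrix()
    y0=np.degrees(np.arctan2(R[1,0],R[0,0]));dy=(yaw-y0+180)%360-180
    print("at",p.round(1),"yaw",y0.round(2),"t",s["time_s"],"q6",np.round(s["joints"][5],2),"tilt z",R[:,2].round(4))
    t=np.array([tx,ty,tz],float);prev=p
    for i in range(n):
        a=np.radians(y0+dy*i/n);f=(i+1)/n
        if piv is None: g=p+(t-p)*f
        else:
            b=np.radians(dy*f);r=p[:2]-piv;g=np.r_[piv+[r[0]*np.cos(b)-r[1]*np.sin(b),r[0]*np.sin(b)+r[1]*np.cos(b)],p[2]+(tz-p[2])*f]
        d=g-prev;prev=g
        X=np.array([np.cos(a),np.sin(a),0]);Y=np.array([np.sin(a),-np.cos(a),0])
        print("%.1f %.1f %.1f 0 0 %.3f;"%(d@X,d@Y,-d[2],-dy/n/6),end=" " if i%10<9 else "\n")
if __name__=="__main__": 
    a=[float(x) for x in sys.argv[1:]];plan(*a[:4],int(a[4]),piv=np.array(a[5:7]) if len(a)>5 else None)
E
python3 plan.py 459 -168.5 180 15.5 20
```

```text
at [220.1 476.4 230.8] yaw 155.2 t 0.1 q6 -0.22 tilt z [-7.e-04 -9.e-04 -1.e+00]
-24.4 -24.3 2.5 0 0 1.164; -27.1 -21.1 2.5 0 0 1.164; -29.5 -17.7 2.5 0 0 1.164; -31.4 -13.9 2.5 0 0 1.164; -32.9 -10.0 2.5 0 0 1.164; -33.9 -5.9 2.5 0 0 1.164; -34.3 -1.8 2.5 0 0 1.164; -34.3 2.4 2.5 0 0 1.164; -33.8 6.6 2.5 0 0 1.164; -32.7 10.6 2.5 0 0 1.164;
-31.2 14.5 2.5 0 0 1.164; -29.2 18.2 2.5 0 0 1.164; -26.7 21.6 2.5 0 0 1.164; -23.9 24.7 2.5 0 0 1.164; -20.7 27.4 2.5 0 0 1.164; -17.2 29.8 2.5 0 0 1.164; -13.5 31.6 2.5 0 0 1.164; -9.6 33.0 2.5 0 0 1.164; -5.5 34.0 2.5 0 0 1.164; -1.3 34.4 2.5 0 0 1.164;
```

```bash
python3 -m inch '-24 -24 2.5 0 0 1.16; -27 -21 2.5 0 0 1.16; -29 -18 2.5 0 0 1.16; -31 -14 2.5 0 0 1.16; -33 -10 2.5 0 0 1.16; -34 -6 2.5 0 0 1.16; -34 -2 2.5 0 0 1.16; -34 2 2.5 0 0 1.16; -34 7 2.5 0 0 1.16; -33 11 2.5 0 0 1.16' 1; python3 -m inch '-31 15 2.5 0 0 1.16; -29 18 2.5 0 0 1.16; -27 22 2.5 0 0 1.16; -24 25 2.5 0 0 1.16; -21 27 2.5 0 0 1.16; -17 30 2.5 0 0 1.16; -14 32 2.5 0 0 1.16; -10 33 2.5 0 0 1.16; -6 34 2.5 0 0 1.16; -1 34 2.5 0 0 1.16'; python3 plan.py 459 -168.5 180 15.5 4
python3 - <<'E'
from rig import ctrl
import cv2,pickle
c=ctrl.capture("wrist");pickle.dump(c,open("w1.pkl","wb"));cv2.imwrite("pics/w1.png",c["image"][:,:,::-1])
print(c["intrinsics"],c["rvec"],c["tvec"])
E
```

```text
time_s: 0.93
eef_pos: [339.2, 153.4, 206.1]
ee_rot: [-0.0, 0.736, 0.677, 0.0]
force: [1.2, 0.5, -1.3]
grip_width: 0.997
grip_force: 0.0
time_s: 1.77
eef_pos: [460.7, -169.4, 180.9]
ee_rot: [-0.0, 0.991, 0.136, -0.0]
force: [0.2, 0.7, 0.8]
grip_width: 0.998
grip_force: 0.0
at [ 460.7 -169.4  180.9] yaw 15.63 t 1.7667 q6 0.71 tilt z [-5.e-04  3.e-04 -1.e+00]
-0.3 -0.3 0.2 0 0 0.006; -0.3 -0.3 0.2 0 0 0.006; -0.3 -0.3 0.2 0 0 0.006; -0.3 -0.3 0.2 0 0 0.006; [[297.31863964   0.         256.82483936]
 [  0.         297.31863964 194.1597289 ]
 [  0.           0.           1.        ]] [-2.3293977   1.76700478  0.23507628] [-286.54955532  362.91871959  433.77388149]
```

View pics/w1.png

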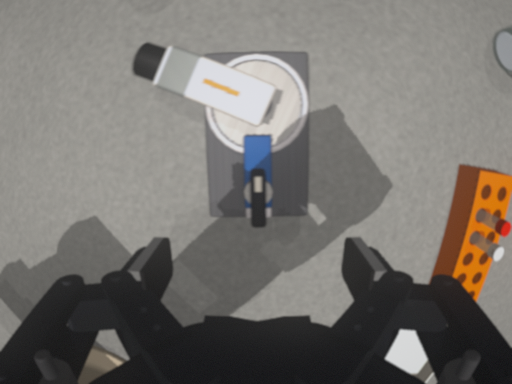

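Wrist view: knob bar upright at (258,198) with white mark (258,180), aligned with the claw and base; camera box with orange line (221,87).

```bash
cat >> h.py <<'E'
def wray(c,u,v,z):
    K=np.array(c["intrinsics"],float);R=cv2.Rodrigues(np.array(c["rvec"],float))[0];C=-R.T@np.array(c["tvec"],float).ravel()
    x=(np.array([u,v])-K[:2,2])/K[0,0];r=np.hypot(*x)+1e-12
    d=R.T@np.r_[np.sin(r)*x/r,np.cos(r)];return C+d*(z-C[2])/d[2]
E
python3 - <<'E'
import pickle
from h import *
c=pickle.load(open("w1.pkl","rb"));im=c["image"];hsv=cv2.cvtColor(im,cv2.COLOR_RGB2HSV);H,S,V=[hsv[...,i].astype(int) for i in range(3)]
R=cv2.Rodrigues(np.array(c["rvec"]))[0];print("cam",-R.T@np.array(c["tvec"]))
for nm,m,z in(("black",V<40,94),("orange",(abs(H-18)<7)&(S>100)&(V>130),90),("blue",(abs(H-110)<12)&(S>150),45),("light",(V>150)&(S<60),90)):
  for a,b,ce,mm in comps(m,10):
    if a<3000 and b[1]<230 and b[0]<330:
        ys,xs=np.nonzero(mm);P=np.array([wray(c,x,y,z)[:2] for x,y in zip(xs,ys)]);w,E=np.linalg.eigh(np.cov(P.T))
        print(nm,a,b,P.mean(0).round(1),np.round(cv2.minAreaRect(P.astype(np.float32)),1) if 0 else cv2.minAreaRect(P.astype(np.float32))[:2],np.degrees(np.arctan2(E[1,1],E[0,1])).round(1))
# base plate corners (z~10?) and ring
for q in[(207,53),(308,52),(211,215),(307,215)]:print("plate",wray(c,*q,8)[:2].round(1))
for z in(30,40):print("ring",wray(c,257,103,z)[:2].round(1))
E
```

```text
cam [ 523.33113148 -151.6162425   324.21823942]
orange 118 [205, 80, 33, 15] [ 538.3 -118. ] ((538.3300170898438, -117.9219970703125), (27.501914978027344, 2.8557944297790527)) 81.9
blue 88 [246, 157, 15, 13] [ 479.2 -157.9] ((480.36346435546875, -157.9810791015625), (8.098772048950195, 16.237056732177734)) 152.1
light 12 [207, 1, 5, 4] [604.8 -88.7] ((604.884765625, -88.74466705322266), (2.7613580226898193, 3.1726579666137695)) 145.4
light 15 [180, 5, 5, 6] [595.9 -68.2] ((595.8302001953125, -67.7602310180664), (5.594182014465332, 2.5325984954833984)) -141.5
light 16 [242, 7, 5, 5] [ 605.5 -117.4] ((605.2117919921875, -117.2074966430664), (3.111990451812744, 3.5139594078063965)) 159.3
light 16 [133, 15, 6, 4] [582.6 -29.7] ((582.9248657226562, -29.896507263183594), (2.7778258323669434, 4.9441914558410645)) 75.1
light 153 [244, 20, 17, 16] [ 591.7 -127.6] ((591.743408203125, -127.46402740478516), (11.64583969116211, 11.27969741821289)) -158.4
light 28 [193, 23, 7, 7] [582.3 -84.5] ((581.9466552734375, -84.47744750976562), (4.827753067016602, 4.622246742248535)) -147.6
light 114 [212,
[... 3863 characters left out ...]
220.21615600585938), (18.80912208557129, 6.716840744018555)) 55.2
light 10 [268, 209, 2, 6] [ 450.8 -181.6] ((450.818603515625, -181.6486358642578), (4.3770527839660645, 0.8322156667709351)) -163.7
light 32 [3, 213, 7, 9] [360.7  95.2] ((360.19757080078125, 95.25881958007812), (9.799786567687988, 8.5654878616333)) 91.7
light 30 [19, 216, 7, 8] [368.   67.8] ((368.2144775390625, 67.60958099365234), (6.221119403839111, 11.327705383300781)) 123.3
light 14 [19, 226, 5, 5] [356.3  70.2] ((356.5061340332031, 70.1762466430664), (2.467796564102173, 9.176909446716309)) 133.7
plate [575.9 -81.8]
plate [ 605.8 -184.3]
plate [ 403.7 -130.7]
plate [ 433.1 -235.6]
ring [ 535.7 -147.9]
ring [ 535.3 -148.1]
```

```bash
python3 plan.py 458.5 -169.5 66 16.2 8
```

```text
at [ 462.2 -174.   180.3] yaw 15.03 t 1.8167 q6 0.71 tilt z [ 4.0e-04 -1.8e-03 -1.0e+00]
-0.3 -0.7 14.3 0 0 -0.024; -0.3 -0.7 14.3 0 0 -0.024; -0.3 -0.7 14.3 0 0 -0.024; -0.3 -0.7 14.3 0 0 -0.024; -0.3 -0.7 14.3 0 0 -0.024; -0.3 -0.7 14.3 0 0 -0.024; -0.3 -0.7 14.3 0 0 -0.024; -0.3 -0.7 14.3 0 0 -0.024;
```

```bash
python3 -m inch '-0.3 -0.7 13 0 0 0; -0.3 -0.7 13 0 0 0; -0.3 -0.7 13 0 0 0; -0.3 -0.7 13 0 0 0; -0.3 -0.7 12 0 0 0; 0 0 0 0 0 0; 0 0 0 0 0 0; 0 0 0 0 0 0; 0 0 0 0 0 0; 0 0 0 0 0 0' >/dev/null; python3 plan.py 458.5 -169.5 66 16.2 4
python3 - <<'E'
from rig import ctrl
from h import *
import pickle
c=ctrl.capture("wrist");pickle.dump(c,open("w2.pkl","wb"));im=c["image"]
cv2.imwrite("pics/w2.png",im[:,:,::-1])
hsv=cv2.cvtColor(im,cv2.COLOR_RGB2HSV);H,S,V=[hsv[...,i].astype(int) for i in range(3)]
for nm,m,z in(("light",(V>150)&(S<60),94),("orange",(abs(H-18)<7)&(S>100)&(V>130),90)):
  for a,b,ce,mm in comps(m,10):
    ys,xs=np.nonzero(mm);P=np.array([wray(c,x,y,z)[:2] for x,y in zip(xs,ys)]);w,E=np.linalg.eigh(np.cov(P.T));q=P.mean(0)
    if (nm=="light" and np.hypot(*(q-[472,-166]))<15) or (nm=="orange" and np.hypot(*(q-[538,-118]))<15):print(nm,a,b,q,np.degrees(np.arctan2(E[1,1],E[0,1])))
E
```

```text
at [ 458.5 -164.8  117.9] yaw 16.01 t 2.65 q6 0.71 tilt z [ 1.e-03 -7.e-04 -1.e+00]
-0.3 1.1 13.0 0 0 -0.008; -0.3 1.1 13.0 0 0 -0.008; -0.3 1.1 13.0 0 0 -0.008; -0.3 1.1 13.0 0 0 -0.008; light 149 [261, 198, 8, 19] [ 471.44796644 -165.41460585] -163.03847500344742
orange 284 [191, 64, 49, 23] [ 537.80949724 -116.7979165 ] 82.1835254479784
```

View pics/w2.png

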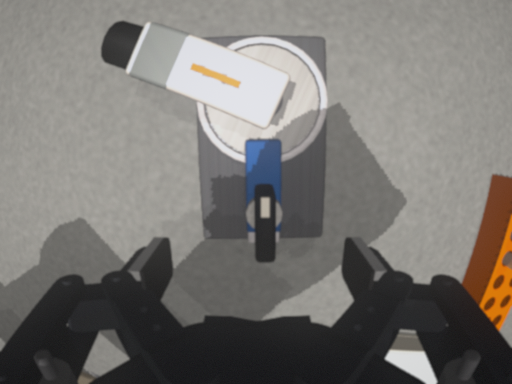

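Knob aligned at column 264 between the fingers (about 4.5 mm right of centre), mark at (265,207). Correct, descend, then close.

```bash
python3 -m inch '0 1.1 13 0 0 0; 0 1.1 13 0 0 0; 0 1.1 13 0 0 0; 0 1.1 13 0 0 0; 0 0 0 0 0 0; 0 0 0 0 0 0; 0 0 0 0 0 0; 0 0 0 0 0 0; 0 0 0 0 0 0; 0 0 0 0 0 0' ; python3 -m inch '0 0 0 0 0 0; 0 0 0 0 0 0; 0 0 0 0 0 0; 0 0 0 0 0 0; 0 0 0 0 0 0; 0 0 0 0 0 0; 0 0 0 0 0 0; 0 0 0 0 0 0; 0 0 0 0 0 0; 0 0 0 0 0 0' 0 60;  python3 plan.py 458.5 -169.5 66 76 10
```

```text
time_s: 3.53
eef_pos: [459.6, -169.0, 65.8]
ee_rot: [0.0, 0.99, 0.139, 0.0]
force: [0.2, -0.4, 0.2]
grip_width: 1.001
grip_force: 0.0
time_s: 4.37
eef_pos: [459.6, -169.4, 65.5]
ee_rot: [0.001, 0.99, 0.14, 0.0]
force: [-0.6, -4.9, 0.3]
grip_width: 0.14
grip_force: 60.5
at [ 459.6 -169.4   65.5] yaw 16.04 t 4.3667 q6 0.7 tilt z [ 6.0e-04 -1.3e-03 -1.0e+00]
-0.1 -0.0 -0.0 0 0 -0.999; -0.1 -0.0 -0.0 0 0 -0.999; -0.1 -0.0 -0.0 0 0 -0.999; -0.1 -0.1 -0.0 0 0 -0.999; -0.1 -0.1 -0.0 0 0 -0.999; -0.1 -0.1 -0.0 0 0 -0.999; -0.1 -0.1 -0.0 0 0 -0.999; -0.1 -0.1 -0.0 0 0 -0.999; -0.1 -0.1 -0.0 0 0 -0.999; -0.0 -0.1 -0.0 0 0 -0.999;
```

```bash
python3 -m inch '0 0 0 0 0 -1.05; 0 0 0 0 0 -1.05; 0 0 0 0 0 -1.05; 0 0 0 0 0 -1.05; 0 0 0 0 0 -1.05; 0 0 0 0 0 -1.05; 0 0 0 0 0 -1.05; 0 0 0 0 0 -1.05; 0 0 0 0 0 -1.05; 0 0 0 0 0 -1.05'; python3 -m inch '0 0 0 0 0 0; 0 0 0 0 0 0; 0 0 0 0 0 0; 0 0 0 0 0 0; 0 0 0 0 0 0; 0 0 0 0 0 0; 0 0 0 0 0 0; 0 0 0 0 0 0; 0 0 0 0 0 0; 0 0 0 0 0 0' 1;  python3 plan.py 458.5 -169.5 150 78 10; python3 -c "
from rig import ctrl;print(ctrl.sense()['wrist_torque'])"
```

```text
time_s: 5.2
eef_pos: [458.4, -168.4, 65.4]
ee_rot: [-0.001, 0.77, 0.638, -0.001]
force: [-7.5, -1.4, 9.5]
grip_width: 0.136
grip_force: 61.1
time_s: 6.03
eef_pos: [459.4, -168.9, 65.3]
ee_rot: [0.0, 0.772, 0.636, 0.0]
force: [-0.5, -0.0, 0.4]
grip_width: 0.998
grip_force: 0.0
at [ 459.4 -168.9   65.3] yaw 78.99 t 6.0333 q6 -0.4 tilt z [ 0. -0. -1.]
-0.1 -0.1 -8.5 0 0 0.017; -0.1 -0.1 -8.5 0 0 0.017; -0.1 -0.1 -8.5 0 0 0.017; -0.1 -0.1 -8.5 0 0 0.017; -0.1 -0.1 -8.5 0 0 0.017; -0.1 -0.1 -8.5 0 0 0.017; -0.1 -0.1 -8.5 0 0 0.017; -0.1 -0.1 -8.5 0 0 0.017; -0.1 -0.1 -8.5 0 0 0.017; -0.1 -0.1 -8.5 0 0 0.017;
[ 0.0208709  -0.0081327  -0.02953184]
```

```bash
python3 -m inch '0 0 -10 0 0 0; 0 0 -10 0 0 0; 0 0 -10 0 0 0; 0 0 -10 0 0 0; 0 0 -10 0 0 0; 0 0 -10 0 0 0; 0 0 -10 0 0 0; 0 0 -10 0 0 0; 0 0 0 0 0 0; 0 0 0 0 0 0'|head -2;  python3 plan.py 540.8 -103 110 81.8 6
```

```text
time_s: 6.87
eef_pos: [459.5, -168.9, 145.7]
at [ 459.5 -168.9  145.7] yaw 79.0 t 6.8667 q6 -0.4 tilt z [ 6.e-04 -4.e-04 -1.e+00]
13.4 11.2 5.9 0 0 -0.078; 13.3 11.3 5.9 0 0 -0.078; 13.2 11.4 5.9 0 0 -0.078; 13.1 11.5 5.9 0 0 -0.078; 13.0 11.6 5.9 0 0 -0.078; 12.9 11.7 5.9 0 0 -0.078;
```

```bash
python3 -m inch '13.4 11.2 0 0 0 -0.08; 13.3 11.3 0 0 0 -0.08; 13.2 11.4 0 0 0 -0.08; 13.1 11.5 0 0 0 -0.08; 13 11.6 0 0 0 -0.08; 12.9 11.7 0 0 0 -0.08; 0 0 10 0 0 0; 0 0 10 0 0 0; 0 0 0 0 0 0; 0 0 0 0 0 0'|head -2;  python3 - <<'E'
from rig import ctrl
from h import *
import pickle
from plan import plan
plan(540.8,-103,60,81.8,6)
c=ctrl.capture("wrist");im=c["image"]
t=ctrl.capture("top");a=np.hstack([im,t["image"]])[:,:,::-1];a=np.hstack([im[:,:,::-1][:,:400],cv2.resize(t["image"][180:310,270:400,::-1],(384,384),interpolation=cv2.INTER_CUBIC)]);cv2.imwrite("pics/w3.png",a)
hsv=cv2.cvtColor(im,cv2.COLOR_RGB2HSV);H,S,V=[hsv[...,i].astype(int) for i in range(3)]
for a,b,ce,mm in comps((abs(H-18)<7)&(S>100)&(V>130),10):
    ys,xs=np.nonzero(mm);P=np.array([wray(c,x,y,90)[:2] for x,y in zip(xs,ys)]);w,E=np.linalg.eigh(np.cov(P.T));print(a,b,P.mean(0),np.degrees(np.arctan2(E[1,1],E[0,1])))
E
```

```text
time_s: 7.7
eef_pos: [539.5, -103.1, 124.2]
at [ 539.5 -103.1  124.2] yaw 81.83 t 7.7 q6 -0.26 tilt z [-2.4e-03  9.0e-04 -1.0e+00]
0.1 0.2 10.7 0 0 0.001; 0.1 0.2 10.7 0 0 0.001; 0.1 0.2 10.7 0 0 0.001; 0.1 0.2 10.7 0 0 0.001; 0.1 0.2 10.7 0 0 0.001; 0.1 0.2 10.7 0 0 0.001;
```

View pics/w3.png

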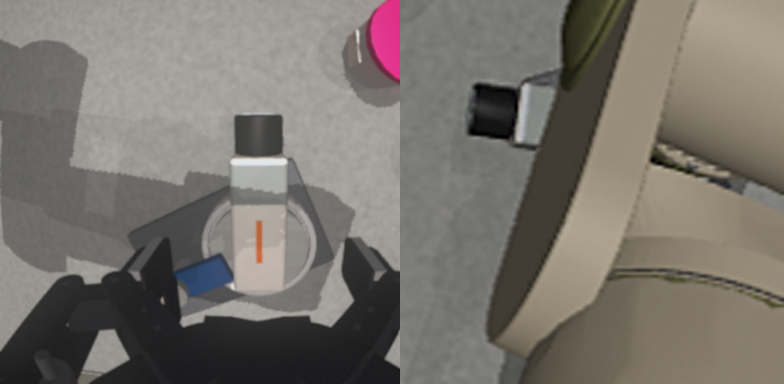

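Box is centred and parallel between the fingers (orange line at (259,241), ring centre (259,243)). Descend and grip.

```bash
python3 -m inch '0.1 0.2 10.7 0 0 0; 0.1 0.2 10.7 0 0 0; 0.1 0.2 10.7 0 0 0; 0.1 0.2 10.7 0 0 0; 0.1 0.2 10.7 0 0 0; 0.1 0.2 10.7 0 0 0; 0 0 0 0 0 0; 0 0 0 0 0 0; 0 0 0 0 0 0; 0 0 0 0 0 0'; python3 -m inch '0 0 0 0 0 0; 0 0 0 0 0 0; 0 0 0 0 0 0; 0 0 0 0 0 0; 0 0 0 0 0 0; 0 0 0 0 0 0; 0 0 0 0 0 0; 0 0 0 0 0 0; 0 0 0 0 0 0; 0 0 0 0 0 0' 0 40;  python3 plan.py 0 0 60 -13.5 20 535 -147.5
```

```text
time_s: 8.63
eef_pos: [542.2, -102.5, 61.7]
ee_rot: [0.001, 0.755, 0.655, 0.0]
force: [-1.1, -0.3, -0.4]
grip_width: 1.0
grip_force: 0.0
time_s: 9.47
eef_pos: [541.8, -102.3, 61.4]
ee_rot: [0.0, 0.755, 0.655, 0.0]
force: [-2.6, 1.4, 5.3]
grip_width: 0.414
grip_force: 40.8
at [ 541.8 -102.3   61.4] yaw 81.89 t 9.4667 q6 -0.26 tilt z [ 1.e-04 -0.e+00 -1.e+00]
-0.2 3.8 0.1 0 0 0.795; -0.2 3.8 0.1 0 0 0.795; -0.2 3.8 0.1 0 0 0.795; -0.2 3.8 0.1 0 0 0.795; -0.2 3.8 0.1 0 0 0.795; -0.2 3.8 0.1 0 0 0.795; -0.2 3.8 0.1 0 0 0.795; -0.2 3.8 0.1 0 0 0.795; -0.2 3.8 0.1 0 0 0.795; -0.2 3.8 0.1 0 0 0.795;
-0.2 3.8 0.1 0 0 0.795; -0.2 3.8 0.1 0 0 0.795; -0.2 3.8 0.1 0 0 0.795; -0.2 3.8 0.1 0 0 0.795; -0.2 3.8 0.1 0 0 0.795; -0.2 3.8 0.1 0 0 0.795; -0.2 3.8 0.1 0 0 0.795; -0.2 3.8 0.1 0 0 0.795; -0.2 3.8 0.1 0 0 0.795; -0.2 3.8 0.1 0 0 0.795;
```

```bash
python3 -m inch '-0.2 3.8 0 0 0 0.795; -0.2 3.8 0 0 0 0.795; -0.2 3.8 0 0 0 0.795; -0.2 3.8 0 0 0 0.795; -0.2 3.8 0 0 0 0.795; -0.2 3.8 0 0 0 0.795; -0.2 3.8 0 0 0 0.795; -0.2 3.8 0 0 0 0.795; -0.2 3.8 0 0 0 0.795; -0.2 3.8 0 0 0 0.795'; python3 plan.py 0 0 60 -13.5 10 535 -147.5
```

```text
time_s: 10.3
eef_pos: [573.5, -121.9, 61.4]
ee_rot: [-0.0, 0.956, 0.292, 0.001]
force: [-0.0, 3.2, 4.5]
grip_width: 0.416
grip_force: 40.8
at [ 573.5 -121.9   61.4] yaw 33.96 t 10.3 q6 0.57 tilt z [ 1.e-03  6.e-04 -1.e+00]
-0.2 3.8 0.1 0 0 0.791; -0.2 3.8 0.1 0 0 0.791; -0.2 3.8 0.1 0 0 0.791; -0.2 3.8 0.1 0 0 0.791; -0.2 3.8 0.1 0 0 0.791; -0.2 3.8 0.1 0 0 0.791; -0.2 3.8 0.1 0 0 0.791; -0.2 3.8 0.1 0 0 0.791; -0.2 3.8 0.1 0 0 0.791; -0.2 3.8 0.1 0 0 0.791;
```

Forces are low; finish the swing and settle, then release and measure.

```bash
python3 -m inch '-0.2 3.8 0 0 0 0.79; -0.2 3.8 0 0 0 0.79; -0.2 3.8 0 0 0 0.79; -0.2 3.8 0 0 0 0.79; -0.2 3.8 0 0 0 0.79; -0.2 3.8 0 0 0 0.79; -0.2 3.8 0 0 0 0.79; -0.2 3.8 0 0 0 0.79; -0.2 3.8 0 0 0 0.79; -0.2 3.8 0 0 0 0.79'; python3 -m inch '0 0 0 0 0 0; 0 0 0 0 0 0; 0 0 0 0 0 0; 0 0 0 0 0 0; 0 0 0 0 0 0; 0 0 0 0 0 0; 0 0 0 0 0 0; 0 0 0 0 0 0; 0 0 0 0 0 0; 0 0 0 0 0 0'
cat > meas.py <<'E'
from rig import ctrl
from h import *
import sys
from plan import plan
plan(460,-169,66,79,1)
def rep(n,tag):
    c=ctrl.capture(n);im=c["image"];cv2.imwrite(f"pics/{tag}_{n}.png",im[:,:,::-1]);f=wray if n=="wrist" else ray
    hsv=cv2.cvtColor(im,cv2.COLOR_RGB2HSV);H,S,V=[hsv[...,i].astype(int) for i in range(3)]
    for nm,m,z in(("orange",((H<22))&(S>100)&(V>90),90),("blue",(abs(H-110)<12)&(S>150),80),("mark",(V>140)&(S<70),94)):
      for a,b,ce,mm in comps(m,10):
        if a>6000 or (nm=="mark" and a>400): continue
        ys,xs=np.nonzero(mm);P=np.array([f(c,x,y,z)[:2] for x,y in zip(xs,ys)]);w,E=np.linalg.eigh(np.cov(P.T));q=P.mean(0)
        if {"orange":np.hypot(*(q-[535,-147]))<60,"blue":np.hypot(*(q-[735,-195]))<30,"mark":np.hypot(*(q-[459,-169]))<25}[nm]:
            print(n,nm,a,b,q.round(1),np.round(cv2.minAreaRect(P.astype(np.float32))[0],1),"yaw",np.degrees(np.arctan2(E[1,1],E[0,1])).round(1))
for n in sys.argv[2:]:rep(n,sys.argv[1])
E
python3 meas.py m1 scene wrist
```

```text
time_s: 11.13
eef_pos: [580.0, -158.9, 61.4]
ee_rot: [0.0, 0.993, -0.117, 0.001]
force: [1.3, 1.8, 2.5]
grip_width: 0.417
grip_force: 40.5
time_s: 11.97
eef_pos: [579.6, -159.0, 61.4]
ee_rot: [0.0, 0.993, -0.115, 0.001]
force: [1.6, -3.6, 4.6]
grip_width: 0.415
grip_force: 40.9
at [ 579.6 -159.    61.4] yaw -13.19 t 11.9667 q6 1.34 tilt z [ 9.e-04 -8.e-04 -1.e+00]
-114.2 37.0 -4.6 0 0 -15.366; scene blue 706 [102, 132, 34, 27] [ 737.5 -191.1] [ 736.6 -191.8] yaw 79.7
wrist orange 420 [253, 273, 9, 49] [ 565.2 -155.6] [ 564.2 -155.5] yaw 166.2
```

```bash
python3 -m inch '0 0 0 0 0 0; 0 0 0 0 0 0; 0 0 0 0 0 0; 0 0 0 0 0 0; 0 0 0 0 0 0; 0 0 -10 0 0 0; 0 0 -15 0 0 0; 0 0 -20 0 0 0; 0 0 -20 0 0 0; 0 0 -20 0 0 0' 1; python3 -m inch '0 0 -15 0 0 0; 0 0 -10 0 0 0; 0 0 0 0 0 0; 0 0 0 0 0 0; 0 0 0 0 0 0; 0 0 0 0 0 0; 0 0 0 0 0 0; 0 0 0 0 0 0; 0 0 0 0 0 0; 0 0 0 0 0 0' |head -2; python3 meas.py m2 scene wrist top
```

```text
time_s: 12.9
eef_pos: [579.2, -158.6, 147.8]
ee_rot: [0.0, 0.993, -0.115, 0.0]
force: [-0.1, 0.5, 0.5]
grip_width: 1.001
grip_force: 0.0
time_s: 13.73
eef_pos: [579.2, -158.7, 170.9]
at [ 579.2 -158.7  170.9] yaw -13.22 t 13.7333 q6 1.34 tilt z [-2.e-04  1.e-04 -1.e+00]
-113.7 37.3 104.9 0 0 -15.369; scene orange 26 [195, 114, 15, 5] [ 566.4 -155.9] [ 566.1 -155.6] yaw 165.6
scene blue 706 [102, 132, 34, 27] [ 737.5 -191.1] [ 736.6 -191.8] yaw 79.7
wrist orange 176 [255, 201, 5, 36] [ 564.  -155.1] [ 563.8 -155.1] yaw 166.8
wrist blue 2640 [220, 0, 80, 41] [ 721.4 -194.1] [ 719.2 -193.7] yaw 77.0
top orange 34 [361, 199, 5, 17] [ 565.6 -155. ] [ 566.3 -155.2] yaw 166.0
top blue 987 [363, 99, 37, 36] [ 733.7 -194.7] [ 734.  -194.1] yaw 144.0
top mark 13 [363, 267, 6, 3] [ 461.3 -154.8] [ 461.7 -155.2] yaw 85.4
```

View pics/m2_wrist.png

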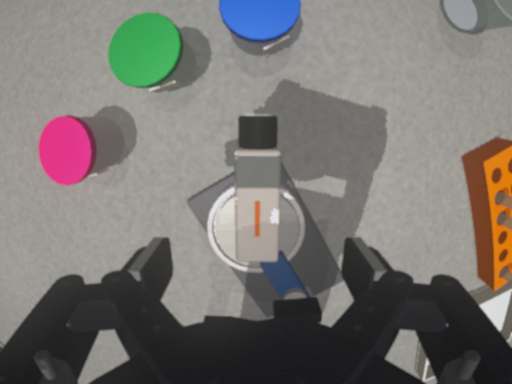

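Wrist view: camera's axis (columns 257–259) points at the blue lid (centre column ≈260). Measured heading −13.7±0.5° against −13.5° wanted. Knob mark still at ~79°. Now back to the knob.

```bash
python3 plan.py 459.3 -169 130 79 18
```

```text
at [ 579.3 -158.7  171.1] yaw -13.22 t 13.8833 q6 1.34 tilt z [-0.  0. -1.]
-6.4 2.1 2.3 0 0 -0.854; -6.5 1.5 2.3 0 0 -0.854; -6.6 0.9 2.3 0 0 -0.854; -6.7 0.3 2.3 0 0 -0.854; -6.7 -0.3 2.3 0 0 -0.854; -6.6 -0.9 2.3 0 0 -0.854; -6.5 -1.5 2.3 0 0 -0.854; -6.4 -2.0 2.3 0 0 -0.854; -6.2 -2.6 2.3 0 0 -0.854; -5.9 -3.1 2.3 0 0 -0.854;
-5.6 -3.7 2.3 0 0 -0.854; -5.3 -4.1 2.3 0 0 -0.854; -4.9 -4.6 2.3 0 0 -0.854; -4.4 -5.0 2.3 0 0 -0.854; -4.0 -5.4 2.3 0 0 -0.854; -3.5 -5.7 2.3 0 0 -0.854; -2.9 -6.0 2.3 0 0 -0.854; -2.4 -6.2 2.3 0 0 -0.854;
```

```bash
python3 -m inch '-6.4 2.1 2 0 0 -0.854; -6.5 1.5 2 0 0 -0.854; -6.6 0.9 2 0 0 -0.854; -6.7 0.3 2 0 0 -0.854; -6.7 -0.3 2 0 0 -0.854; -6.6 -0.9 2 0 0 -0.854; -6.5 -1.5 2 0 0 -0.854; -6.4 -2 2 0 0 -0.854; -6.2 -2.6 2 0 0 -0.854; -5.9 -3.1 2 0 0 -0.854' >/dev/null; python3 -m inch '-5.6 -3.7 2 0 0 -0.854; -5.3 -4.1 2 0 0 -0.854; -4.9 -4.6 2 0 0 -0.854; -4.4 -5 2 0 0 -0.854; -4 -5.4 2 0 0 -0.854; -3.5 -5.7 2 0 0 -0.854; -2.9 -6 2 0 0 -0.854; -2.4 -6.2 2 0 0 -0.854; 0 0 0 0 0 0; 0 0 0 0 0 0' >/dev/null; python3 -m inch '0 0 0 0 0 0; 0 0 0 0 0 0; 0 0 0 0 0 0; 0 0 0 0 0 0; 0 0 0 0 0 0; 0 0 0 0 0 0; 0 0 0 0 0 0; 0 0 0 0 0 0; 0 0 0 0 0 0; 0 0 0 0 0 0' |head -2; python3 meas.py m3 wrist; python3 plan.py 459 -169.2 66 79 8
```

```text
time_s: 16.38
eef_pos: [459.3, -169.1, 135.1]
at [ 459.3 -169.1  135.1] yaw 79.01 t 16.3833 q6 -0.4 tilt z [ 0. -0. -1.]
0.2 0.7 69.1 0 0 0.001; wrist orange 173 [384, 165, 36, 8] [ 564.6 -155.4] [ 564.8 -155.5] yaw 166.1
wrist mark 131 [251, 189, 8, 19] [ 459.9 -155.3] [ 459.7 -155.3] yaw 80.4
wrist mark 251 [217, 199, 20, 26] [ 440.1 -160.9] [ 440.2 -160.8] yaw 105.3
at [ 459.3 -169.   135.1] yaw 79.01 t 16.4333 q6 -0.4 tilt z [-1.e-04  0.e+00 -1.e+00]
-0.0 -0.0 8.6 0 0 0.000; -0.0 -0.0 8.6 0 0 0.000; -0.0 -0.0 8.6 0 0 0.000; -0.0 -0.0 8.6 0 0 0.000; -0.0 -0.0 8.6 0 0 0.000; -0.0 -0.0 8.6 0 0 0.000; -0.0 -0.0 8.6 0 0 0.000; -0.0 -0.0 8.6 0 0 0.000;
```

View pics/m3_wrist.png

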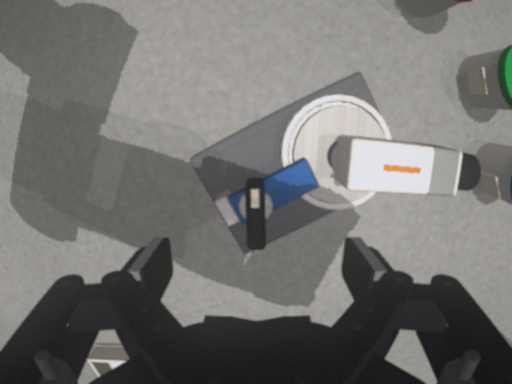

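Bar upright at column 256, mid-fingers, parallel. Descend, grip, turn back clockwise.

```bash
python3 -m inch '0 0 8.6 0 0 0; 0 0 8.6 0 0 0; 0 0 8.6 0 0 0; 0 0 8.6 0 0 0; 0 0 8.6 0 0 0; 0 0 8.6 0 0 0; 0 0 8.6 0 0 0; 0 0 8.6 0 0 0; 0 0 0 0 0 0; 0 0 0 0 0 0' |head -2; python3 -m inch '0 0 0 0 0 0; 0 0 0 0 0 0; 0 0 0 0 0 0; 0 0 0 0 0 0; 0 0 0 0 0 0; 0 0 0 0 0 0; 0 0 0 0 0 0; 0 0 0 0 0 0; 0 0 0 0 0 0; 0 0 0 0 0 0' 0 70; python3 -m inch '0 0 0 0 0 1.05; 0 0 0 0 0 1.05; 0 0 0 0 0 1.05; 0 0 0 0 0 1.05; 0 0 0 0 0 1.05; 0 0 0 0 0 1.05; 0 0 0 0 0 1.05; 0 0 0 0 0 1.05; 0 0 0 0 0 1.05; 0 0 0 0 0 1.05'; python3 plan.py 459 -169 66 16 1;python3 -c "
from rig import ctrl;print(ctrl.sense()['wrist_torque'])"
```

```text
time_s: 17.27
eef_pos: [459.2, -169.0, 65.9]
time_s: 18.1
eef_pos: [458.4, -168.9, 66.6]
ee_rot: [-0.001, 0.772, 0.636, -0.001]
force: [-7.4, 1.2, 8.0]
grip_width: 0.135
grip_force: 69.0
time_s: 18.93
eef_pos: [459.3, -169.7, 66.7]
ee_rot: [0.001, 0.991, 0.137, -0.0]
force: [-2.8, -4.4, 3.2]
grip_width: 0.136
grip_force: 69.1
at [ 459.3 -169.7   66.7] yaw 15.77 t 18.9333 q6 0.7 tilt z [-0.     -0.0015 -1.    ]
-0.1 -0.7 0.7 0 0 -0.038; [-0.59998435  0.38695851  0.53156151]
```

Push a few degrees further against the stop and watch the torque.

```bash
python3 -m inch '0 0 0 0 0 0.3; 0 0 0 0 0 0.3; 0 0 0 0 0 0.2; 0 0 0 0 0 0.2; 0 0 0 0 0 0; 0 0 0 0 0 0; 0 0 0 0 0 0; 0 0 0 0 0 0; 0 0 0 0 0 0; 0 0 0 0 0 0'; python3 plan.py 459 -169 66 16 1;python3 -c "
from rig import ctrl;print(ctrl.sense()['wrist_torque'])"
```

```text
time_s: 19.77
eef_pos: [459.2, -169.7, 66.8]
ee_rot: [0.001, 0.996, 0.09, -0.0]
force: [-3.2, -3.8, 6.3]
grip_width: 0.142
grip_force: 121.2
at [ 459.2 -169.7   66.8] yaw 10.36 t 19.7667 q6 0.8 tilt z [-7.0e-04 -2.7e-03 -1.0e+00]
-0.1 -0.7 0.8 0 0 -0.941; [-0.50881658  0.55337753  2.97811538]
```

```bash
python3 -m inch '0 0 0 0 0 0; 0 0 0 0 0 0; 0 0 0 0 0 0; 0 0 0 0 0 0; 0 0 0 0 0 0; 0 0 0 0 0 0; 0 0 -10 0 0 0; 0 0 -15 0 0 0; 0 0 -20 0 0 0; 0 0 -20 0 0 0' 1 40; python3 -m inch '0 0 -15 0 0 0; -20 0 -10 0 0 0; -20 0 0 0 0 0; -20 0 0 0 0 0; -20 0 0 0 0 0; 0 0 0 0 0 0; 0 0 0 0 0 0; 0 0 0 0 0 0; 0 0 0 0 0 0; 0 0 0 0 0 0' ; python3 meas.py m4 scene wrist top
```

```text
time_s: 20.6
eef_pos: [459.2, -168.9, 132.6]
ee_rot: [-0.0, 0.996, 0.087, -0.0]
force: [-0.5, 0.5, 0.5]
grip_width: 1.0
grip_force: 0.0
time_s: 21.43
eef_pos: [381.0, -182.9, 156.3]
ee_rot: [-0.0, 0.996, 0.088, 0.0]
force: [0.1, -0.4, -0.5]
grip_width: 0.998
grip_force: 0.0
at [ 381.  -182.9  156.3] yaw 10.05 t 21.4333 q6 0.67 tilt z [ 1.e-04  0.e+00 -1.e+00]
80.2 0.1 90.3 0 0 -11.492; scene orange 18 [196, 115, 14, 4] [ 566.  -155.6] [ 565.2 -155.3] yaw 165.3
scene blue 706 [102, 132, 34, 27] [ 737.5 -191.1] [ 736.6 -191.8] yaw 79.7
scene mark 12 [235, 93, 5, 4] [ 473.7 -165.5] [ 473.5 -165.7] yaw -163.0
wrist mark 154 [251, 68, 10, 18] [ 471.9 -165.4] [ 471.9 -165.4] yaw -162.9
wrist mark 157 [241, 89, 10, 26] [ 453.4 -162. ] [ 453.2 -161.5] yaw -162.5
wrist mark 67 [268, 90, 7, 19] [ 458.5 -178.4] [ 458.5 -178.9] yaw -164.7
top orange 29 [361, 200, 5, 16] [ 565.6 -155.3] [ 565.4 -155.2] yaw 166.0
top blue 997 [363, 99, 36, 36] [ 733.6 -195. ] [ 733.7 -195.1] yaw 141.6
top mark 22 [369, 258, 5, 7] [ 473.6 -165.3] [ 473.6 -165.3] yaw -160.8
top mark 28 [362, 265, 5, 11] [ 457.5 -151.9] [ 457.9 -151.3] yaw -163.7
```

View pics/m4_wrist.png

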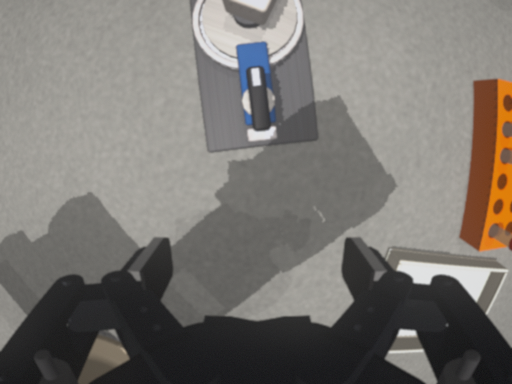

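Wrist view: the knob is back in line with the claw, its mark at (256,77), exactly where it was at the start. The arm is clear. The camera heading is unchanged at about −13.8° against −13.4° wanted.

```bash
python3 -c "
from rig import ctrl;print(ctrl.finish_job())"
```

```text
the job is handed in; nothing more can be done
None
```

The job is handed in at about 21.5 s: the screw was backed off about 63°, the lens now points at the blue-lid tub to within about 0.5° by my measurements, the screw is tight against its stop, the tub was not touched, and the arm is clear.

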